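Clamp a heat sink and hold the probe arm at its mark

TASK

Clamp the heat sink firmly in the machine vise by cranking the handle clockwise. Then squeeze the orange lock button on the grip head of the spring-return probe arm, draw the arm out until its pointer lines up with the red flag on the scale, and finish while still holding it there, because it springs home if let go. Leave the flag where it is set and do not disturb the other things on the bench.

Things in the scene. Friction and masses are not known exactly. Their poses are not given: they have to be found in the camera images.
- jig: Fixed steel plate 330 x 300 x 12 mm carrying vise and probe arm. Origin: plate underside, below the middle of the vise. x: along the jaws and the arm (-x roughly to the robot); y: along the vise screw (crank at the -y end). In this jig frame, mm: plate x -95..235, y -100..200; vise bed top z 100, jaw tops z 136, jaws 84 wide in x, fixed face y 45, vise end y -112; arm column x 172, y 22.5.
- crank (a joint): Crank angle, rad, over several turns (starts 4.2 to 9.4, end stop 18). Axis along jig y at x 0, z 85 mm. Knob at x = 45 sin(angle), z = 85 + 45 cos(angle) mm in the jig frame: up at 0; growing is clockwise seen from the crank end (top goes to +x) and closes the jaw 6 mm a turn. Stays where left. Takes about 5 N at the knob, 10 N once the jaw grips.
- crank_knob (a point): Middle of the black round crank knob, 19 mm thick, 56 mm long, level along jig y (y -130 to -186 mm; this point at y -164 mm). It spins freely on its pin, so a gripper may keep its orientation while the crank goes round. The crank's steel arm is at y -120 to -128 mm, its hub (radius 11 mm) at y -112 to -128 mm.
- jaw (a joint): Travel of the blue moving jaw, m, towards the fixed jaw (+y); = crank angle x 6 mm / 2 pi. The opening between the jaws is 59 mm minus this, so the 45 mm heat sink, pushed along if need be, is touched on both sides at a travel of 14 mm (crank 14.7 rad); clamping is firm at crank 15.0 to 15.5 rad, with the jaw hardly moving further.
- heatsink: Finned aluminium heat sink with three black transistors on top, 100 (x) x 45 (y) x 60 mm, 0.38 kg, standing loose on the vise bed between the jaws, its top 24 mm above them. Origin: centre of its underside.
- probe_arm (a joint): How far the inner tube is drawn out of its sleeve, m: 0 parked and locked, at most 0.105; grows towards jig -x. A return spring pulls it home with 3 N parked, about 6 N fully out. Parked, a pin locks it until the lock button is pressed in.
- grip_head (a point): Where to pinch the arm's black head (32 x, 30 y, 48 z mm) across jig y: on the arm's line, 16 mm below the head's top; jig x 70 mm parked (less the extension), y 22.5, z 240 mm. Here 15 mm to the +y face, 22 mm to the button's face at -y (16 mm pressed). White sleeve (34 mm square, top z 249 mm) starts 30 mm behind (+x) when parked; sensor below the head ends at z 185 mm.
- lock_button (a joint): Travel of the orange lock button (22 x 28 mm) on the -y side of the grip head, m: 0 out, 0.006 fully in; moves to +y, 4 N rising to 7 N. Pinching the head across y presses it. With the arm drawn out, the pin inside keeps it about 4.5 mm in until the arm is home.
- pointer (a point): Tip of the arm's lime-green pointer (3 mm wide), in the black slot on top of the sleeve (scale ticks every 5 mm, long ones every 10 mm, zero at the parked pointer); moves with the arm.
- flag_tab (a point): Tip line of the red flag, a clip on the side of the sleeve with a 3 mm wide tab over its top; the pointer has to stand level with it along the jig's x. Same height and y as the pointer.
- flag (a joint): Where the flag is set, m: the extension of the arm at which the pointer lines up with it (45 to 95 mm). Slides if pushed; leave it alone.
- pcb: Green circuit board 75 x 55 mm, 30 mm high, loose on the jig plate, bystander.
- screwdriver: Green screwdriver 170 mm, loose on the jig plate, bystander.
- capacitor: Amber capacitor, 35 mm across, 58 mm high, standing loose on the jig plate behind the vise, bystander.
- multimeter: Red multimeter 160 x 78 x 36 mm lying on the bench to the right, bystander.
- pliers: Blue-handled pliers lying on the bench to the right, bystander.
- spray_can: Spray can, 65 mm across, 190 mm high, standing on the bench to the left, bystander.
- screw_tray: Blue screw tray 130 x 100 x 45 mm on the bench to the left, bystander.
- jaw_face (a point): Middle of the moving jaw's steel face (84 mm wide, 34 mm high), at jig x 0, z 118 mm.
Mind the look-alikes: they are no part of the job. What is shaped like the heatsink but pink or yellow is not meant.

How it is judged:
On the way, in this order (a step that is already met when the one before it is completed fails the run):
1. the heat sink is clamped firmly between the jaws while the probe arm is still parked (contact force between jaw and heatsink above 60 N and value of joint probe_arm below 0.004 m), for 0.3 s.
2. the lock button is squeezed in (value of joint lock_button above 0.0045 m), for 0.1 s.
At the end, for the whole second after the job is handed in: The arm is held still by the fingers (more than 2 N of contact) with its pointer within 4 mm of the red flag's tab, and the heat sink is still upright and clamped with more than 60 N by the jaw (x of pointer in the frame of flag_tab between -0.004 and 0.004 m and velocity of joint probe_arm between -0.01 and 0.01 m/s and contact force between the fingers and probe_arm above 2 N and contact force between jaw and heatsink above 60 N and angle between heatsink's own z axis and vertical below 0.08 rad); the arm keeps its last pose, push and grip.
It fails at once if the red flag is shifted by more than 4 mm (distance of flag_tab from where it was at the start of the episode above 0.004 m).
It fails at once if a bystander is moved by more than 25 mm (distance of any of pcb, screwdriver, capacitor, multimeter, pliers, spray_can, screw_tray from where it was at the start of the episode above 0.025 m).
It also fails if it takes over 56 s, if anything falls off the work surface, if the arm or the gripper's body presses on something with over 40 N, if the wrist force passes 120 N, or if a joint passes its speed limit or range.

ROBOT

A 7-joint arm with a two-finger parallel gripper is mounted at the origin on the work surface. World frame = base frame: x ahead of the robot, y to its left, z up, the work surface at z = 0. Lengths are in m, angles in rad, forces in N, time in s.
With the tool pointing down it reaches from about 0.425 to 0.95 m from the base axis. Payload 4.7 kg.
Tool frame: the origin (TCP) lies at the very end of the fingers, on their centre line; the grasp point (between the pads) lies 19 mm behind it; z points along the fingers, y is the line along which they close (so a half turn about z gives the same grasp; the last joint's range is limited). The gripper opens to 85 mm and grips with 20 to 120 N. Pads are 22 mm wide; open, the fingers measure 114 mm over their backs; the gripper's body (76 mm by 85 mm) begins 54 mm behind the grasp point. The pads swing forward as they close: fully open they stand 13 mm farther back than shut.
Start: joints at [-1.177, 0.469, -0.049, 1.532, 0.024, 1.141, -0.082], TCP at [0.277, 0.616, 0.231] pointing down, gripper open.
Joint ranges: [-2.59, 2.59], [-0.33, 1.99], [-1.39, 1.29], [0.1, 2.45], [-1.04, 4.18], [0.21, 1.99], [-2.66, 2.66]. Speed limits (rad/s): [2.57, 2.57, 3.14, 3.14, 3.14, 3.14, 3.14].

INTERFACE

Orientations are given as a unit quaternion [w, x, y, z].
In Python, from plant import status, viewer, env gives the robot as it stands. The module is installed in compiled form; this text tells all that it offers.
- The arm moves only by the tool jog_arm, never from a script. Its argument "plan" is a list that holds one entry, the list of rows, each a list of 4 numbers: the shift along the tool's x, y, z in m, then the turn about the tool's z in degrees. A call has exactly 5 rows; each row is the pose to reach, as a shift and turn from the pose commanded when the call began, along the tool's axes at that moment; what a row does not reach only later rows make up. A row lasts 1/8 s, in which the tool goes at most 62.5 mm and 10.7 degrees, less where a joint would pass 70% of its speed; a pose out of reach is approached as far as the arm can. A call with a gripper value outside its range is refused whole. "jaw" is the opening, from -1 (shut) to 1 (fully open), so that 0 is half open, set as the call begins (left out, the last holds). The fingers move at their own pace and stop on an object; "force" is the grip in N (left out, the last holds). Time passes only in rows, so rows that repeat a pose let the fingers close, or fill a call up. It gives the time, the measured TCP pose, the force and the opening at its end, in the units of the state.
- status.get_obs(): the state, without advancing time (a new reading comes with each control period).
- viewer.get_image(name): name is "scene" or "top" or "wrist"; returns the picture (400x640x3 uint8, red, green, blue); there is no depth.
- viewer.calibration(name): a dict with "vertical_fov" (degrees; the focal length in pixels is half the picture's height over the tangent of half this angle, whatever the lens; pixels are square), "cx", "cy" (the principal point, pixels), "dist_coeffs" ([k1, k2, p1, p2, k3] as OpenCV has them; the pictures are not rectified), "extrinsics" (4x4, takes a point from camera to world coordinates). Camera axes: x right, y down, z forward; pixel columns grow to the right and rows downward; lengths in m; the calibration is good to about 2 mm. A picture is of the moment at which its call begins: read the wrist's pose just before it. calibration takes no time and is no camera call; for the wrist camera it gives the pose at the moment of the call.
- env.job_done(): hands the job in, once; it reports no verdict.
The state is a dict: "clock": time; "qpos": joint angles; "joint_vel": joint speeds; "tau": joint torques, N m; "eef_pos": TCP position; "ee_rot": TCP orientation; "contact_force": force on the tool from outside, world axes, zero at the start; "ft_torque": the same for the moment, N m; "opening": opening from 0.0 (shut) to 1.0 (fully open).
Only numpy, scipy, OpenCV 4.12 (cv2) and the standard library are available. Lean on these libraries where they do the work, as an engineer would, in place of code of your own. Each camera call takes 0.05 s, during which the arm holds its last target. There are 200 camera calls.

## Working session

There is one attempt and no reset: what is moved stays moved. The work goes in short steps, Python scripts to look and compute and a tool call to move; the robot and the scene stay as the last step left them, time stands still between calls to the robot, and variables do not carry over. Pictures are saved under pics/ and viewed, on a budget of 10 in all, crops included, one or two more only if the job needs it, and the job is handed in when it is done.

Besides the shell and the picture viewer there is one more tool, called after "Request:" as name(argument=value, ...), one argument or row to a line, values as JSON. jog_arm: Moves the arm, as the interface text tells. Its arguments: {"type":"object","properties":{"plan":{"type":"array","items":{"type":"array","items":{"type":"array","items":{"type":"number"}}}},"jaw":{"type":"number"},"force":{"type":"number"}},"required":["plan"]}

```bash
mkdir -p pics; python3 - <<'E'
from plant import status, viewer
import cv2
s=status.get_obs(); print(s)
for n in ["scene","top"]:
    c=viewer.calibration(n); print(n,c)
    cv2.imwrite(f"pics/{n}0.png",viewer.get_image(n)[:,:,::-1])
E
```

```text
{'clock': 0.0, 'qpos': array([-1.17690322,  0.46944791, -0.04858469,  1.53368625,  0.02406501,
        1.14096113, -0.08229618]), 'joint_vel': array([ 0.00102518,  0.00144986,  0.00031359, -0.00010371,  0.0014343 ,
       -0.0003828 ,  0.00060937]), 'tau': array([-2.38396415e-04, -5.10304320e+01, -4.68312402e-02, -2.37715691e+01,
        1.06797801e-02,  7.22194643e-03, -4.54067802e-06]), 'eef_pos': array([0.27671073, 0.61504985, 0.23026024]), 'ee_rot': array([-1.80917780e-04,  2.09819841e-01,  9.77739594e-01, -9.42150465e-04]), 'contact_force': array([-0.82579268, -0.68779227, -0.62022473]), 'ft_torque': array([ 0.02101856, -0.00196796, -0.0286178 ]), 'opening': 0.9975195278791097}
scene {'vertical_fov': 42.67523049539683, 'cx': 326.5395454067424, 'cy': 190.90331165340783, 'dist_coeffs': array([-0.00902041,  0.        ,  0.        ,  0.        ,  0.        ]), 'extrinsics': array([[-0.776321  ,  0.39996948, -0.48718591,  1.34776661],
       [ 0.63022875,  0.50688957, -0.58811112,  1.00061384],
       [ 0.01172296, -0.76360158, -0.64558128,  1.21673444],
       [ 0.        ,  0.        ,  0.        ,  1.        ]])}
top {'vertical_fov': 51.21415818211576, 'cx': 318.59331492443755, 'cy': 192.18584594742524, 'dist_coeffs': array([-0.08404869,  0.        ,  0.        ,  0.        ,  0.        ]), 'extrinsics': array([[ 0.01186919, -0.98222297,  0.18734234,  0.28865976],
       [-0.99992615, -0.01116971,  0.00478889,  0.02314053],
       [-0.0026112 , -0.18738535, -0.98228301,  1.38676194],
       [ 0.        ,  0.        ,  0.        ,  1.        ]])}
```

View pics/scene0.png

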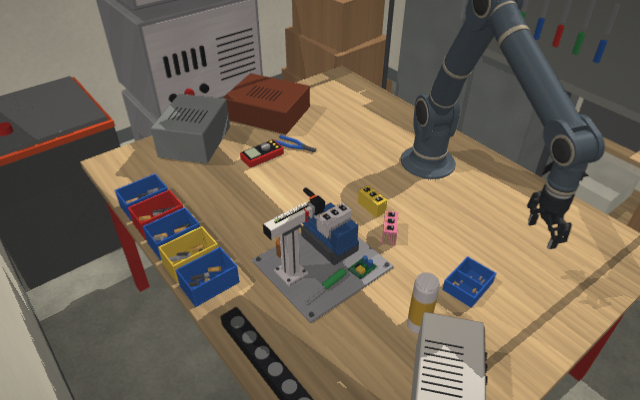

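View pics/top0.png

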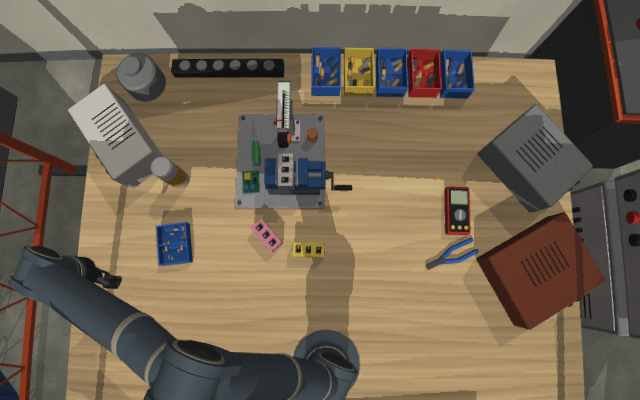

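The scene picture shows the jig near (320,250) with the arm column in front. In the top picture the plate spans about (236,115)-(327,208), with the crank at (340,187) and the sleeve at (284,105). Next I'll take enlarged crops.

```bash
python3 - <<'E'
import cv2
a=cv2.imread("pics/top0.png")[75:215,225:365]; cv2.imwrite("pics/topc.png",cv2.resize(a,(588,588),interpolation=cv2.INTER_CUBIC))
a=cv2.imread("pics/scene0.png")[175:325,240:400]; cv2.imwrite("pics/scenec.png",cv2.resize(a,(640,600),interpolation=cv2.INTER_CUBIC))
E
```

```text
(no output)
```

View pics/topc.png

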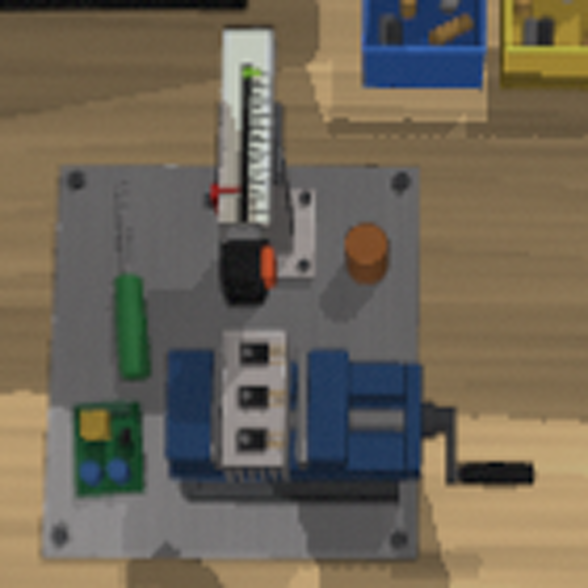

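View pics/scenec.png

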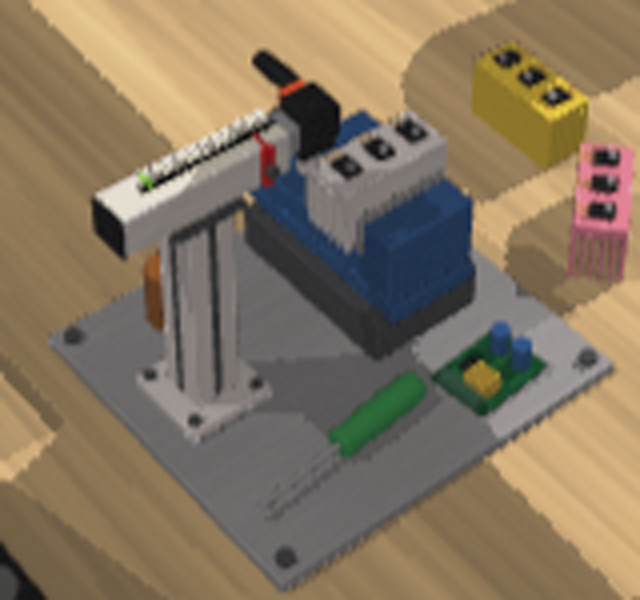

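```bash
cat >h.py <<'E'
import numpy as np, cv2
from plant import status, viewer
from scipy.optimize import least_squares
def K(c):
    f=200/np.tan(np.radians(c["vertical_fov"])/2); return np.array([[f,0,c["cx"]],[0,f,c["cy"]],[0,0,1]])
def proj(c,P):
    E=np.linalg.inv(c["extrinsics"]); return cv2.projectPoints(np.atleast_2d(P).astype(float),cv2.Rodrigues(E[:3,:3])[0],E[:3,3],K(c),c["dist_coeffs"])[0][:,0]
def onplane(c,uv,z):
    n=cv2.undistortPoints(np.array(uv,float).reshape(-1,1,2),K(c),c["dist_coeffs"])[:,0]
    d=np.c_[n,np.ones(len(n))]@c["extrinsics"][:3,:3].T; o=c["extrinsics"][:3,3]
    return o+d*((z-o[2])/d[:,2])[:,None]
def J(p,X): # jig mm -> world
    X=np.atleast_2d(X)/1000.; s,k=np.sin(p[2]),np.cos(p[2]); return np.c_[p[0]+k*X[:,0]-s*X[:,1],p[1]+s*X[:,0]+k*X[:,1],X[:,2]]
def Ji(p,W):
    W=np.atleast_2d(W); s,k=np.sin(p[2]),np.cos(p[2]); d=W[:,:2]-p[:2]; return 1000*np.c_[k*d[:,0]+s*d[:,1],-s*d[:,0]+k*d[:,1],W[:,2]]
E
python3 - <<'E'
from h import *
t=viewer.calibration("top"); s=viewer.calibration("scene")
tc=lambda a:np.array(a,float)/4.2+[225,75]-.4
sc=lambda a:np.array(a,float)/4+[240,175]-.4
X=[[235,200,12],[235,-100,12],[-95,-100,12],[-95,200,12]]
ut=tc([[63,166],[418,168],[416,557],[42,557]]); us=sc([[285,580],[50,342],[612,366]])
f=lambda p:np.r_[(proj(t,J(p,X))-ut).ravel(),(proj(s,J(p,[X[0],X[1],X[3]]))-us).ravel()]
r=least_squares(f,[.6,.1,0]); p=r.x; print(p,np.round(r.fun,1)); np.save("jig.npy",p)
print("knob ends top, z sweep")
for z in (.05,.085,.13): print(z,Ji(p,onplane(t,tc([[462,474],[533,474]]),z)))
for z in (.249,.252): print("ptr,flag",z,Ji(p,onplane(t,tc([[250,72],[235,190]]),z)),Ji(p,onplane(s,sc([[146,182],[262,140]]),z)))
for a in np.arange(4,9.5,.25):
    k=J(p,[[45*np.sin(a),-130,85+45*np.cos(a)],[45*np.sin(a),-186,85+45*np.cos(a)]])
    print(round(a,2),np.round((proj(t,k)-[225,75])*4.2).ravel(),np.round((proj(s,k)-[240,175])*4).ravel())
print("head",J(p,[70,22.5,240]),(proj(t,J(p,[70,22.5,256]))-[225,75])*4.2)
print("cand: bystander locations", Ji(p,onplane(t,tc([[368,225]]),.07)))
E
```

```text
[0.59444123 0.11147763 0.00573826] [-0.8 -0.6  0.3 -0.9  0.4  0.  -0.2 -0.5 -0.1  0.9 -0.1 -1.8  1.4 -1.3]
knob ends top, z sweep
0.05 [[ -35.27313423 -133.74468136   50.        ]
 [ -34.95712264 -189.02544819   50.        ]]
0.085 [[ -42.36890572 -132.50981016   85.        ]
 [ -42.06116816 -186.34317879   85.        ]]
0.13 [[ -51.4920405  -130.92211863  130.        ]
 [ -51.19494097 -182.89454671  130.        ]]
ptr,flag 0.249 [[209.44433261  20.43966994 249.        ]
 [122.31122066  28.61599107 249.        ]] [[209.6408572   16.91752273 249.        ]
 [121.62086255  32.65641642 249.        ]]
ptr,flag 0.252 [[208.08448486  20.1574826  252.        ]
 [121.18112161  28.31224477 252.        ]] [[211.34207035  19.60797557 252.        ]
 [123.59493981  35.2980783  252.        ]]
4.0 [456. 469. 528. 470.] [293. 129. 252.  95.]
4.25 [456. 475. 529. 475.] [298. 118. 258.  84.]
4.5 [457. 477. 530. 477.] [302. 107. 261.  73.]
4.75 [457. 475. 531. 476.] [303.  96. 262.  62.]
5.0 [458. 470. 532. 470.] [301.  87. 260.  53.]
5.25 [458. 461. 533. 462.] [297.  80. 256.  46.]
5.5 [458. 450. 534. 
[... 196 characters left out ...]
2.] [250.  84. 209.  50.]
6.75 [459. 379. 534. 379.] [240.  93. 199.  59.]
7.0 [458. 369. 533. 369.] [231. 104. 190.  69.]
7.25 [458. 362. 532. 363.] [223. 115. 183.  80.]
7.5 [458. 359. 531. 359.] [219. 127. 178.  92.]
7.75 [457. 359. 530. 360.] [217. 138. 176. 103.]
8.0 [457. 364. 529. 364.] [217. 148. 177. 113.]
8.25 [456. 371. 528. 371.] [220. 157. 181. 121.]
8.5 [456. 381. 527. 381.] [226. 162. 186. 127.]
8.75 [455. 393. 527. 394.] [234. 165. 194. 130.]
9.0 [455. 407. 526. 407.] [243. 166. 204. 131.]
9.25 [455. 421. 526. 421.] [254. 163. 214. 128.]
head [[0.66431097 0.13437894 0.24      ]] [[239.43508251 257.84831626]]
cand: bystander locations [[160.87196986 -59.13966216  70.        ]]
```

Request:
jog_arm(
  plan=[
    [[-0.043,-0.041,-0.003],[-0.086,-0.082,-0.006],[-0.129,-0.123,-0.009],[-0.172,-0.164,-0.012],[-0.215,-0.205,-0.015]],
  ],
)

```text
schema error: expected 4 numbers
```

Request:
jog_arm(
  plan=[
    [[-0.043,-0.041,-0.003,0],[-0.086,-0.082,-0.006,0],[-0.129,-0.123,-0.009,0],[-0.172,-0.164,-0.012,0],[-0.215,-0.205,-0.015,0]],
  ],
)

```text
clock: 0.72
eef_pos: [0.3893, 0.3383, 0.2462]
ee_rot: [-0.0, 0.21, 0.978, -0.0]
contact_force: [1.6, 0.6, -0.1]
opening: 1.001
```

Request:
jog_arm(
  plan=[
    [[-0.043,-0.041,-0.003,10],[-0.086,-0.082,-0.006,20],[-0.129,-0.123,-0.009,30],[-0.172,-0.164,-0.012,40],[-0.215,-0.205,-0.015,50]],
  ],
)

```text
clock: 1.35
eef_pos: [0.501, 0.0635, 0.2613]
ee_rot: [-0.0, 0.606, 0.796, 0.0]
contact_force: [0.6, 1.2, 0.1]
opening: 0.999
```

Request:
jog_arm(
  plan=[
    [[-0.044,0.005,0,8],[-0.088,0.01,0,15],[-0.133,0.015,0,15.1],[-0.133,0.015,0,15.1],[-0.133,0.015,0,15.1]],
  ],
)

```text
clock: 1.98
eef_pos: [0.551, -0.0579, 0.2608]
ee_rot: [-0.001, 0.703, 0.711, -0.0]
contact_force: [-0.5, 0.2, -0.5]
opening: 0.995
```

```bash
python3 - <<'E'
from h import *
s=status.get_obs(); print(s["eef_pos"],s["ee_rot"],s["qpos"])
c=viewer.calibration("wrist"); im=viewer.get_image("wrist")[:,:,::-1]; cv2.imwrite("pics/w1.png",im)
np.save("w1.npy",c,allow_pickle=True)
p=np.load("jig.npy")
for a in (4.6,4.85,5.1): print(a,np.round(proj(c,J(p,[[45*np.sin(a),y,85+45*np.cos(a)] for y in (-130,-186)])).ravel()))
E
```

```text
[ 0.55104057 -0.05786804  0.26076417] [-6.74542382e-04  7.02736667e-01  7.11449715e-01 -1.61578687e-04] [-0.34612042  0.25541099  0.45943531  1.80798489 -0.12618856  1.10816542
  0.16936185]
4.6 [315. 147. 314. 197.]
4.85 [315. 148. 314. 199.]
5.1 [318. 149. 317. 202.]
```

View pics/w1.png

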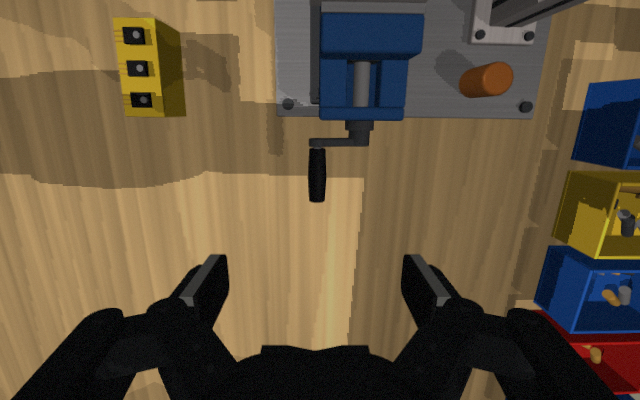

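The knob runs from (317,148) to (317,202), about 2 px right of the prediction for 4.85 rad. So the crank angle is about 4.9–5.0, and I'll descend onto it.

Request:
jog_arm(
  plan=[
    [[-0.005,0.001,0.05,0],[-0.005,0.001,0.1,0],[-0.005,0.001,0.15,0],[-0.005,0.001,0.18,0],[-0.005,0.001,0.186,0]],
  ],
  jaw=0,
  force=60,
)

```text
clock: 2.65
eef_pos: [0.5508, -0.0618, 0.0734]
ee_rot: [-0.002, 0.702, 0.712, -0.001]
contact_force: [-0.3, -0.2, 0.5]
opening: 0.497
```

Request:
jog_arm(
  plan=[
    [[0,0,0,0],[0,0,0,0],[0,0,0,0],[0,0,0,0],[0,0,0,0]],
  ],
  jaw=-1,
)

```text
clock: 3.28
eef_pos: [0.553, -0.0631, 0.076]
ee_rot: [0.0, 0.703, 0.711, 0.001]
contact_force: [-1.0, 2.2, 3.9]
opening: 0.2
```

```bash
python3 - <<'E'
from h import *
s=status.get_obs(); e=s["eef_pos"]; print(s["clock"],e,s["contact_force"],s["opening"])
p=np.load("jig.npy"); print(Ji(p,e+[0,0,.019]))
# crank plan: tool x=+wy, y=+wx, z=-wz ; 0.3 rad per row from a0
a0=4.93
for i in range(7):
    rows=[]
    b=a0+.3*5*i
    for k in range(1,6):
        a=min(b+.3*k,15.4)
        rows.append([0,round(.045*(np.sin(a)-np.sin(b)),4),round(-.045*(np.cos(a)-np.cos(b)),4),0])
    print(b,rows)
im=viewer.get_image("scene")[:,:,::-1]
a=im[175:325,240:400]; cv2.imwrite("pics/s2.png",cv2.resize(a,(640,600),interpolation=cv2.INTER_CUBIC))
E
```

```text
3.275 [ 0.55302025 -0.06314842  0.07598857] [-1.01136458  2.24613084  3.94291071] 0.1995348380748759
[[ -42.42234556 -174.38549188   94.9885674 ]]
4.93 [[0, np.float64(0.0048), np.float64(-0.0126), 0], [0, np.float64(0.0132), np.float64(-0.0231), 0], [0, np.float64(0.0242), np.float64(-0.0307), 0], [0, np.float64(0.0371), np.float64(-0.0348), 0], [0, np.float64(0.0505), np.float64(-0.0348), 0]]
6.43 [[0, np.float64(0.0129), np.float64(0.0039), 0], [0, np.float64(0.024), np.float64(0.0115), 0], [0, np.float64(0.0324), np.float64(0.022), 0], [0, np.float64(0.0373), np.float64(0.0345), 0], [0, np.float64(0.0383), np.float64(0.0479), 0]]
7.93 [[0, np.float64(-0.003), np.float64(0.0131), 0], [0, np.float64(-0.0098), np.float64(0.0247), 0], [0, np.float64(-0.0197), np.float64(0.0339), 0], [0, np.float64(-0.0318), np.float64(0.0396), 0], [0, np.float64(-0.0451), np.float64(0.0416), 0]]
9.43 [[0, np.float64(-0.0133), np.float64(-0.0021), 0], [0, np.float64(-0.0254), np.float64(-0.008), 0], [0, np.float64(-0.0352), np.float64(-0.0172), 0], [0, np.float64(-0.0418), np.float64(-0.0289), 0], [0, np.float64(-0.0447), np.float64(-0.0421), 0]]
10.93 [[0, np.float64(0.0011), np.float64(-0.0134), 0], [0, np.float64(0.0062), np.float64(-0.0259), 0], [0, np.float64(0.0147), np.float64(-0.0363), 0], [0, np.float64(0.0259), np.float64(-0.0437), 0], [0, np.float64(0.0388), np.float64(-0.0475), 0]]
12.43 [[0, np.float64(0.0134), np.float64(0.0002), 0], [0, np.float64(0.0262), np.float64(0.0043), 0], [0, np.float64(0.0372), np.float64(0.0121), 0], [0, np.float64(0.0455), np.float64(0.0227), 0], [0, np.float64(0.0502), np.float64(0.0353), 0]]
13.93 [[0, np.float64(0.0008), np.float64(0.0134), 0], [0, np.float64(-0.0025), np.float64(0.0265), 0], [0, np.float64(-0.0094), np.float64(0.038), 0], [0, np.float64(-0.0195), np.float64(0.0469), 0], [0, np.float64(-0.0304), np.float64(0.0521), 0]]
```

View pics/s2.png

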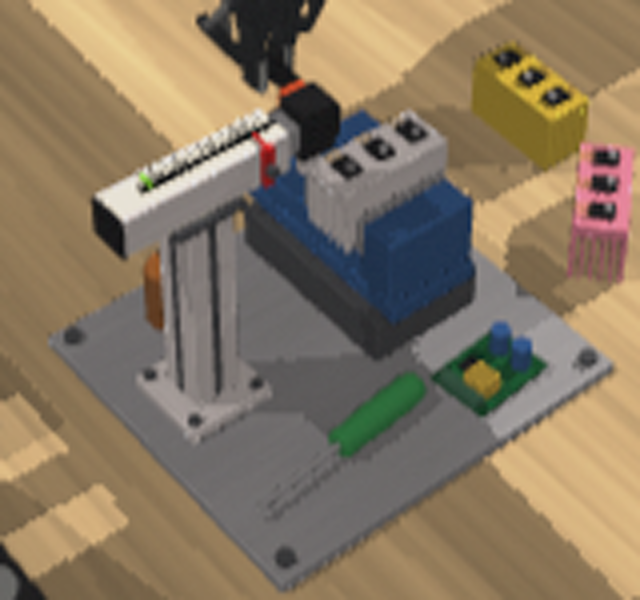

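The view shows the gripper closed on the knob end at (265,80). The opening reads 0.20, which matches the knob, so I'll start cranking.

Request:
jog_arm(
  plan=[
    [[0,0.0048,-0.0126,0],[0,0.0132,-0.0231,0],[0,0.0242,-0.0307,0],[0,0.0371,-0.0348,0],[0,0.0505,-0.0348,0]],
  ],
)

```text
clock: 3.95
eef_pos: [0.6025, -0.0628, 0.1105]
ee_rot: [-0.001, 0.703, 0.711, -0.001]
contact_force: [-4.5, 3.1, -5.1]
opening: 0.2
```

```bash
cat >st.py <<'E'
from h import *
s=status.get_obs(); e=s["eef_pos"]; q=Ji(np.load("jig.npy"),e+[0,0,.019])[0]
print(s["clock"],np.round(e,4),s["contact_force"].round(1),round(s["opening"],3),"jig",q.round(1),"r",np.hypot(q[0],q[2]-85).round(1),"ang",(np.arctan2(q[0],q[2]-85)%(2*np.pi)).round(3), s["ee_rot"].round(3),s["qpos"].round(2))
E
python3 st.py
```

```text
3.95 [ 0.6025 -0.0628  0.1105] [-4.5  3.1 -5.1] 0.2 jig [   7.  -174.3  129.5] r 45.1 ang 0.157 [-0.001  0.703  0.711 -0.001] [-0.26  0.51  0.4   1.84 -0.26  0.85  0.28]
```

Request:
jog_arm(
  plan=[
    [[0,0.0129,0.0039,0],[0,0.024,0.0115,0],[0,0.0324,0.022,0],[0,0.0373,0.0345,0],[0,0.0383,0.0479,0]],
  ],
)

```text
clock: 4.58
eef_pos: [0.6419, -0.0625, 0.0631]
ee_rot: [-0.001, 0.703, 0.711, -0.0]
contact_force: [-6.0, 2.7, 4.7]
opening: 0.201
```

Request:
jog_arm(
  plan=[
    [[0,-0.003,0.0131,0],[0,-0.0098,0.0247,0],[0,-0.0197,0.0339,0],[0,-0.0318,0.0396,0],[0,-0.0451,0.0416,0]],
  ],
)

```text
clock: 5.2
eef_pos: [0.601, -0.063, 0.0213]
ee_rot: [0.004, 0.703, 0.711, 0.003]
contact_force: [7.0, 2.9, -8.6]
opening: 0.203
```

```bash
python3 st.py
```

```text
5.2 [ 0.601  -0.063   0.0213] [ 7.   2.9 -8.6] 0.203 jig [   5.6 -174.5   40.3] r 45.0 ang 3.017 [0.004 0.703 0.711 0.003] [-0.22  0.62  0.35  1.9  -0.32  0.67  0.33]
```

Request:
jog_arm(
  plan=[
    [[0,-0.0133,-0.0021,0],[0,-0.0254,-0.008,0],[0,-0.0352,-0.0172,0],[0,-0.0418,-0.0289,0],[0,-0.0447,-0.0421,0]],
  ],
)

```text
clock: 5.82
eef_pos: [0.5516, -0.0632, 0.0639]
ee_rot: [0.0, 0.703, 0.711, 0.001]
contact_force: [5.4, 4.5, -6.2]
opening: 0.2
```

Request:
jog_arm(
  plan=[
    [[0,0.0011,-0.0134,0],[0,0.0062,-0.0259,0],[0,0.0147,-0.0363,0],[0,0.0259,-0.0437,0],[0,0.0388,-0.0475,0]],
  ],
)

```text
clock: 6.45
eef_pos: [0.5879, -0.0629, 0.11]
ee_rot: [-0.003, 0.703, 0.711, -0.002]
contact_force: [-3.7, 4.9, -6.7]
opening: 0.2
```

```bash
python3 st.py
```

```text
6.45 [ 0.5879 -0.0629  0.11  ] [-3.7  4.9 -6.7] 0.2 jig [  -7.5 -174.3  129. ] r 44.7 ang 6.115 [-0.003  0.703  0.711 -0.002] [-0.27  0.49  0.41  1.87 -0.25  0.84  0.28]
```

Request:
jog_arm(
  plan=[
    [[0,0.0134,0.0002,0],[0,0.0262,0.0043,0],[0,0.0372,0.0121,0],[0,0.0455,0.0227,0],[0,0.0502,0.0353,0]],
  ],
)

```text
clock: 7.08
eef_pos: [0.6406, -0.0626, 0.0763]
ee_rot: [-0.001, 0.703, 0.711, -0.0]
contact_force: [-5.1, 4.0, 4.1]
opening: 0.202
```

```bash
python3 st.py
```

```text
7.075 [ 0.6406 -0.0626  0.0763] [-5.1  4.   4.1] 0.202 jig [  45.1 -174.3   95.3] r 46.3 ang 1.347 [-0.001  0.703  0.711 -0.   ] [-0.24  0.6   0.38  1.77 -0.29  0.83  0.3 ]
```

Request:
jog_arm(
  plan=[
    [[0,0.0007,0.0143,0],[0,-0.0028,0.0273,0],[0,-0.01,0.0387,0],[0,-0.0183,0.0462,0],[0,-0.0283,0.0514,0]],
  ],
)

```text
clock: 7.7
eef_pos: [0.6191, -0.0628, 0.0266]
ee_rot: [0.006, 0.703, 0.711, 0.005]
contact_force: [11.3, 5.5, 2.5]
opening: 0.2
```

Request:
jog_arm(
  plan=[
    [[0,0,0,0],[0,0,0,0],[0,0,0,0],[0,0,0,0],[0,0,0,0]],
  ],
)

```text
clock: 8.32
eef_pos: [0.6179, -0.0628, 0.026]
ee_rot: [0.004, 0.703, 0.711, 0.004]
contact_force: [6.5, 4.2, 1.0]
opening: 0.199
```

```bash
python3 st.py
```

```text
8.325 [ 0.6179 -0.0628  0.026 ] [6.5 4.2 1. ] 0.199 jig [  22.4 -174.4   45. ] r 45.9 ang 2.631 [0.004 0.703 0.711 0.004] [-0.22  0.64  0.35  1.85 -0.33  0.7   0.33]
```

Request:
jog_arm(
  plan=[
    [[0,-0.002,0.001,0],[0,-0.004,0.0015,0],[0,-0.004,0.0015,0],[0,-0.004,0.0015,0],[0,-0.004,0.0015,0]],
  ],
)

```text
clock: 8.95
eef_pos: [0.6169, -0.0629, 0.0255]
ee_rot: [0.007, 0.703, 0.711, 0.006]
contact_force: [11.4, 5.6, 0.4]
opening: 0.206
```

```bash
python3 st.py
```

```text
8.95 [ 0.6169 -0.0629  0.0255] [11.4  5.6  0.4] 0.206 jig [  21.4 -174.5   44.5] r 45.8 ang 2.655 [0.007 0.703 0.711 0.006] [-0.22  0.63  0.35  1.86 -0.33  0.68  0.33]
```

Request:
jog_arm(
  plan=[
    [[0,0.002,0,0],[0,0.003,0,0],[0,0.003,0,0],[0,0.003,0,0],[0,0.003,0,0]],
  ],
  jaw=0.3,
)

```text
clock: 9.57
eef_pos: [0.6109, -0.0631, 0.0218]
ee_rot: [-0.0, 0.703, 0.711, -0.0]
contact_force: [-0.7, 0.4, 0.5]
opening: 0.657
```

Request:
jog_arm(
  plan=[
    [[0,0,-0.05,0],[0,0,-0.11,0],[0,0,-0.17,0],[0,0,-0.23,0],[0,0,-0.29,0]],
  ],
)

```text
clock: 10.2
eef_pos: [0.6107, -0.063, 0.314]
ee_rot: [-0.0, 0.703, 0.711, 0.0]
contact_force: [1.0, 0.4, 0.1]
opening: 0.655
```

Request:
jog_arm(
  plan=[
    [[0.02,0.005,-0.01,10],[0.06,0.015,-0.01,20],[0.11,0.025,-0.01,30],[0.16,0.04,-0.01,40],[0.197,0.047,-0.01,50]],
  ],
  jaw=1,
)

```text
clock: 10.82
eef_pos: [0.6559, 0.1375, 0.3215]
ee_rot: [-0.0, 0.938, 0.346, -0.0]
contact_force: [-0.0, -0.4, -0.1]
opening: 1.0
```

Request:
jog_arm(
  plan=[
    [[0,0,0,10],[0,0,0,20],[0,0,0,30],[0,0,0,40],[0,0,0,40]],
  ],
)

```text
clock: 11.45
eef_pos: [0.6556, 0.1347, 0.3217]
ee_rot: [0.0, 1.0, 0.007, -0.0]
contact_force: [-0.4, -0.2, 0.2]
opening: 0.996
```

```bash
python3 st.py; python3 - <<'E'
from h import *
c=viewer.calibration("wrist"); im=viewer.get_image("wrist")[:,:,::-1]; cv2.imwrite("pics/w3.png",im)
np.save("w3.npy",c,allow_pickle=True)
print(c["extrinsics"].round(3))
p=np.load("jig.npy"); print(proj(c,J(p,[[209,22.5,249],[122,22.5,249],[54,22.5,256],[86,22.5,256]])).round())
E
```

```text
11.45 [0.6556 0.1347 0.3217] [-0.4 -0.2  0.2] 0.996 jig [ 61.3  22.9 340.7] r 262.9 ang 0.235 [ 0.     1.     0.007 -0.   ] [-0.76  0.47  0.75  1.46 -0.32  1.34 -1.55]
[[ 0.013 -0.956 -0.294  0.731]
 [-1.    -0.013 -0.004  0.137]
 [ 0.001  0.294 -0.956  0.464]
 [ 0.     0.     0.     1.   ]]
[[318.  -8.]
 [317. 132.]
 [316. 226.]
 [316. 184.]]
```

View pics/w3.png

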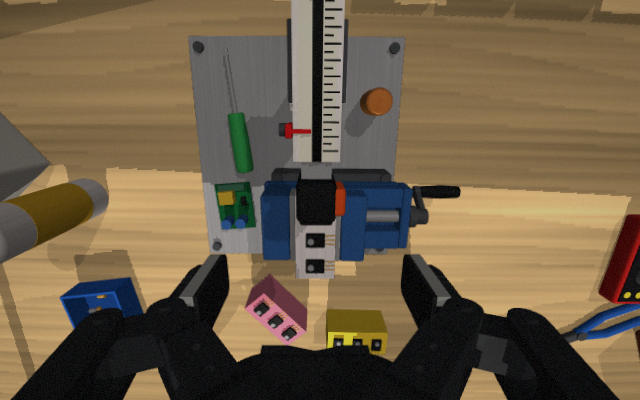

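The heat sink sits between both jaws, with the head at (317,200) and the flag tab at (300,131). I'll go down to the head and pinch it.

Request:
jog_arm(
  plan=[
    [[0.009,0.001,0.025,0],[0.009,0.001,0.05,0],[0.009,0.001,0.075,0],[0.009,0.001,0.093,0],[0.009,0.001,0.1,0]],
  ],
)

```text
clock: 12.12
eef_pos: [0.6645, 0.1337, 0.221]
ee_rot: [0.0, 1.0, 0.006, -0.001]
contact_force: [-0.3, -0.3, 0.0]
opening: 1.001
```

```bash
python3 st.py
```

```text
12.125 [0.6645 0.1337 0.221 ] [-0.3 -0.3  0. ] 1.001 jig [ 70.2  21.8 240. ] r 170.1 ang 0.425 [ 0.     1.     0.006 -0.001] [-0.73  0.56  0.71  1.57 -0.38  1.16 -1.5 ]
```

Request:
jog_arm(
  plan=[
    [[0,0,0,0],[0,0,0,0],[0,0,0,0],[0,0,0,0],[0,0,0,0]],
  ],
  jaw=-1,
  force=50,
)

```text
clock: 12.75
eef_pos: [0.6656, 0.1335, 0.2238]
ee_rot: [-0.0, 1.0, 0.006, 0.001]
contact_force: [-0.7, 0.7, 5.0]
opening: 0.35
```

Request:
jog_arm(
  plan=[
    [[0,0,0,0],[0,0,0,0],[0,0,0,0],[0,0,0,0],[0,0,0,0]],
  ],
)

```text
clock: 13.38
eef_pos: [0.6656, 0.1335, 0.2237]
ee_rot: [-0.0, 1.0, 0.006, 0.001]
contact_force: [-0.8, 0.5, 5.3]
opening: 0.349
```

```bash
python3 st.py; python3 - <<'E'
from h import *
c=viewer.calibration("wrist"); im=viewer.get_image("wrist")[:,:,::-1]; cv2.imwrite("pics/w4.png",im)
p=np.load("jig.npy"); print(proj(c,J(p,[[209,22.5,249],[122,22.5,249],[54,22.5,256],[86,22.5,256]])).round())
E
```

```text
13.375 [0.6656 0.1335 0.2237] [-0.8  0.5  5.3] 0.349 jig [ 71.3  21.6 242.7] r 173.1 ang 0.424 [-0.     1.     0.006  0.001] [-0.73  0.55  0.71  1.57 -0.38  1.16 -1.5 ]
[[317. -87.]
 [315. 175.]
 [314. 327.]
 [315. 263.]]
```

View pics/w4.png

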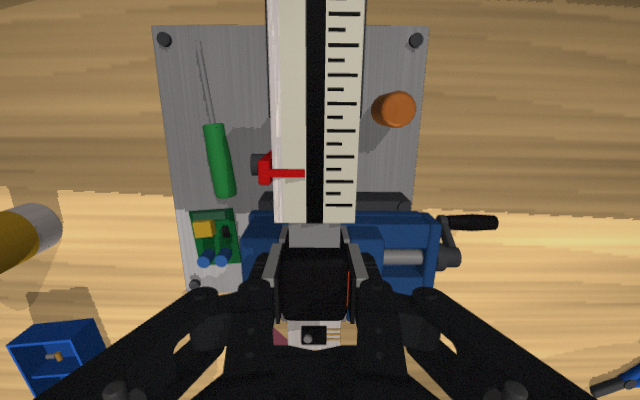

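The head is pinched. The opening corresponds to about 31 mm, so the button is in, and the flag tab is at row 173. I'll draw the arm out.

Request:
jog_arm(
  plan=[
    [[-0.01,0,0,0],[-0.03,0,0,0],[-0.05,0,0,0],[-0.07,0,0,0],[-0.085,0,0,0]],
  ],
)

```text
clock: 14.05
eef_pos: [0.5814, 0.133, 0.2237]
ee_rot: [-0.001, 1.0, 0.006, 0.003]
contact_force: [6.7, 1.0, 4.9]
opening: 0.355
```

Request:
jog_arm(
  plan=[
    [[0,0,0,0],[0,0,0,0],[0,0,0,0],[0,0,0,0],[0,0,0,0]],
  ],
)

```text
clock: 14.68
eef_pos: [0.5817, 0.133, 0.2237]
ee_rot: [-0.001, 1.0, 0.006, 0.003]
contact_force: [4.9, 1.9, 6.1]
opening: 0.353
```

```bash
python3 st.py; python3 - <<'E'
from h import *
c=viewer.calibration("wrist"); im=viewer.get_image("wrist")[:,:,::-1]; np.save("w5.npy",c,allow_pickle=True)
cv2.imwrite("pics/w5f.png",im)
cv2.imwrite("pics/w5.png",cv2.resize(im[0:200,220:420],(600,600),interpolation=cv2.INTER_CUBIC))
p=np.load("jig.npy"); print(((proj(c,J(p,[[124,22.5,249],[122,22.5,249]]))-[220,0])*3).round())
E
```

```text
14.675 [0.5817 0.133  0.2237] [4.9 1.9 6.1] 0.353 jig [-12.6  21.6 242.7] r 158.2 ang 6.204 [-0.001  1.     0.006  0.003] [-0.85  0.41  0.74  1.77 -0.31  1.07 -1.55]
[[ 290. -249.]
 [ 290. -227.]]
```

View pics/w5.png

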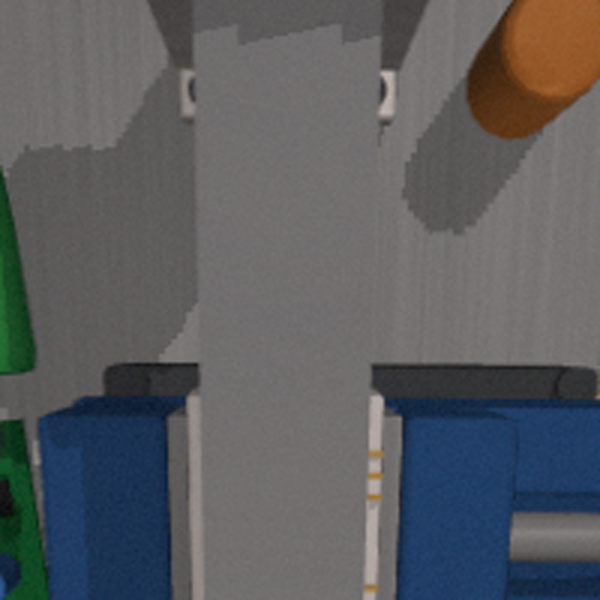

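The arm is out and holding against about 5 N of spring, but the flag is outside the wrist view. I'll check with the fixed cameras.

```bash
python3 - <<'E'
from h import *
t=viewer.get_image("top")[:,:,::-1][78:132,265:305]; s=viewer.get_image("scene")[:,:,::-1][195:245,258:318]
cv2.imwrite("pics/tf.png",t)
a=cv2.resize(t,(400,540),interpolation=cv2.INTER_CUBIC); b=cv2.resize(s,(400,333),interpolation=cv2.INTER_CUBIC)
b=cv2.copyMakeBorder(b,0,207,0,0,cv2.BORDER_CONSTANT); cv2.imwrite("pics/ts5.png",np.hstack([a,b]))
E
```

```text
(no output)
```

View pics/ts5.png

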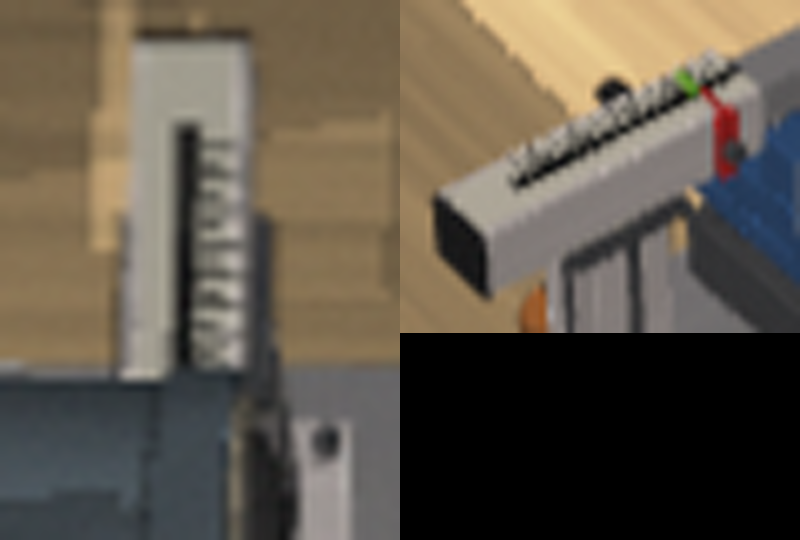

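```bash
python3 - <<'E'
from h import *
s=viewer.calibration("scene"); p=np.load("jig.npy")
u=lambda a:np.array(a,float)/6.667+[258-60,195]-.42
names=["ptr top","ptr mid","ptr low","tab tip","tab mid","tab body"]
for z in (.249,.251): print(Ji(p,onplane(s,u([[680,72],[687,83],[695,95],[704,90],[712,98],[722,107]]),z)).round(1)[:,:2].tolist())
im=viewer.get_image("scene")[200:215,295:318].astype(int)  # rgb
off=np.array([295,200])
for n,w in (("green",im[:,:,1]-np.maximum(im[:,:,0],im[:,:,2])),("red",im[:,:,0]-np.maximum(im[:,:,1],im[:,:,2]))):
    w=np.where(w>25,w,0); v,h=np.nonzero(w); g=np.c_[h,v]+off
    print(n); 
    for q,k,ww in zip(Ji(p,onplane(s,g,.25)).round(1),g,w[v,h]): print(k,q[:2],ww)
E
```

```text
[[123.0, 8.8], [124.9, 16.2], [126.8, 24.4], [122.0, 24.2], [122.4, 30.3], [122.5, 37.4]]
[[124.3, 10.6], [126.2, 18.0], [128.1, 26.1], [123.3, 26.0], [123.7, 32.1], [123.9, 39.2]]
green
[300 206] [124.3  12.6] 45
[301 206] [122.1  14.3] 27
[300 207] [126.9  15.9] 36
[301 207] [124.7  17.7] 50
[301 208] [127.2  21. ] 45
[302 208] [125.   22.8] 37
red
[295 200] [120.  -16.8] 32
[296 200] [117.7 -15.1] 33
[297 200] [115.5 -13.3] 34
[298 200] [113.3 -11.5] 35
[299 200] [111.   -9.7] 35
[300 200] [108.8  -7.9] 36
[301 200] [106.6  -6.1] 36
[302 200] [104.3  -4.3] 35
[303 200] [102.1  -2.6] 34
[304 200] [99.9 -0.8] 33
[305 200] [97.6  1. ] 35
[306 200] [95.4  2.8] 35
[307 200] [93.2  4.6] 36
[308 200] [90.9  6.4] 35
[309 200] [88.7  8.2] 35
[310 200] [86.4  9.9] 34
[311 200] [84.2 11.7] 35
[312 200] [82.  13.5] 35
[313 200] [79.7 15.3] 27
[295 201] [122.6 -13.4] 34
[296 201] [120.3 -11.6] 34
[297 201] [118.1  -9.8] 33
[298 201] [115.9  -8. ] 34
[299 201] [113.6  -6.2] 34
[300 201] [111.4  -4.5] 36
[301 201] [109.2  -2.7] 37
[302 201] [107.   -0.9] 35
[303 201] [104.7   0.9] 36
[304 201] [
[... 1105 characters left out ...]
 206] [133.1   5.5] 30
[303 208] [122.8  24.6] 83
[304 208] [120.6  26.3] 56
[303 209] [125.4  27.9] 51
[304 209] [123.2  29.6] 91
[305 209] [121.   31.4] 45
[304 210] [125.7  32.9] 49
[305 210] [123.5  34.7] 93
[306 210] [121.3  36.4] 44
[307 210] [119.1  38.2] 38
[305 211] [126.  38.] 82
[306 211] [123.9  39.7] 113
[307 211] [121.7  41.5] 98
[308 211] [119.5  43.2] 44
[305 212] [128.6  41.2] 92
[306 212] [126.4  43. ] 109
[307 212] [124.2  44.7] 114
[308 212] [122.   46.5] 84
[305 213] [131.1  44.5] 116
[306 213] [128.9  46.2] 99
[307 213] [126.7  48. ] 99
[308 213] [124.5  49.7] 84
[305 214] [133.5  47.7] 96
[306 214] [131.4  49.5] 102
[307 214] [129.2  51.2] 98
[308 214] [127.1  52.9] 84
```

The scene crop shows the pointer about 2–3 mm short of the tab: jig x is about 125.0 for the pointer and 123.0 for the tab. I'll draw out 2.5 mm more.

Request:
jog_arm(
  plan=[
    [[-0.001,0,0,0],[-0.0025,0,0,0],[-0.0025,0,0,0],[-0.0025,0,0,0],[-0.0025,0,0,0]],
  ],
)

```text
clock: 15.5
eef_pos: [0.5794, 0.133, 0.2237]
ee_rot: [-0.001, 1.0, 0.006, 0.003]
contact_force: [4.4, 1.2, 5.8]
opening: 0.359
```

Request:
jog_arm(
  plan=[
    [[0,0,0,0],[0,0,0,0],[0,0,0,0],[0,0,0,0],[0,0,0,0]],
  ],
)

```text
clock: 16.12
eef_pos: [0.5794, 0.133, 0.2237]
ee_rot: [-0.001, 1.0, 0.006, 0.003]
contact_force: [5.3, 1.7, 6.0]
opening: 0.351
```

```bash
python3 st.py; python3 - <<'E'
from h import *
s=viewer.calibration("scene"); p=np.load("jig.npy")
full=viewer.get_image("scene"); im=full.astype(int)
for n,w,y0,y1 in (("green",im[:,:,1]-np.maximum(im[:,:,0],im[:,:,2]),10,25),("red",im[:,:,0]-np.maximum(im[:,:,1],im[:,:,2]),23,37)):
    v,h=np.mgrid[200:215,295:318]; g=np.c_[h.ravel(),v.ravel()]; q=Ji(p,onplane(s,g,.25)); ww=w[v,h].ravel()
    k=(ww>25)&(q[:,1]>y0)&(q[:,1]<y1)&(abs(q[:,0]-123)<6); print(n,k.sum(),np.average(q[k],axis=0,weights=ww[k]).round(1))
b=full[:,:,::-1]; a=cv2.resize(b[190:250,250:350],(600,360),interpolation=cv2.INTER_CUBIC); cv2.imwrite("pics/fin.png",a)
E
```

```text
16.125 [0.5794 0.133  0.2237] [5.3 1.7 6. ] 0.351 jig [-14.9  21.6 242.7] r 158.4 ang 6.189 [-0.001  1.     0.006  0.003] [-0.85  0.41  0.75  1.78 -0.31  1.07 -1.56]
green 5 [123.6  17.4 250. ]
red 8 [123.   30.5 250. ]
```

View pics/fin.png

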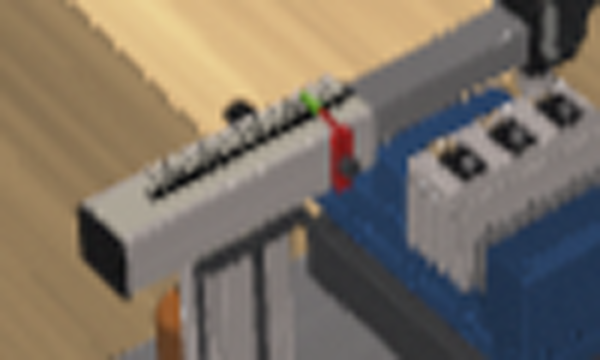

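The green pointer at (313,102) now continues the line of the red tab at (327,115). The measured offset is about 0.6 mm and the arm is still, so I'm handing in.

```bash
python3 -c "
from plant import env
env.job_done()"
```

```text
the job is handed in; nothing more can be done
```

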